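# Pull the blind plug from a display-case deck

## Robot

A 6-joint arm with a two-finger parallel gripper is mounted at the origin on the work surface. World frame = base frame: x ahead of the robot, y to its left, z up, the work surface at z = 0. Lengths are in m, angles in rad, forces in N, time in s.
With the tool pointing down it reaches from about 0.35 to 0.775 m from the base axis. Payload 5.5 kg.
Tool frame: the origin (TCP) lies midway between the tips of the shut fingers; the grasp point (between the pads) lies grip_point_offset behind it (grip_point_offset is the distance from the TCP to the grasp point, in m); z points along the fingers, y is the direction in which the jaws open and shut (so a half turn about z gives the same grasp; the last joint's range is limited). The gripper opens to 85 mm and grips with 20 to 120 N. Pads are 22 mm wide; open, the fingers measure 114 mm over their backs; the gripper's body (76 mm by 85 mm) begins 54 mm behind the grasp point. The pads swing forward as they close: fully open they stand 13 mm farther back than shut.
Start: joints at [-1.294, 0.313, 0.046, 1.304, 0, 1.431], TCP at [0.233, -0.526, 0.231] pointing down, gripper open.
Joint ranges: [-2.76, 2.76], [-0.86, 1.69], [-1.03, 1.26], [-2.2, 2.34], [-1.47, 1.5], [-3.14, 3.14]. Speed limits (rad/s): [2.57, 2.57, 3.14, 3.14, 3.14, 3.14].

## Interface

Orientations are given as a unit quaternion [w, x, y, z].
In Python, from workcell import * gives the robot as it stands.
- The arm moves only by the tool send_rows, never from a script. Its argument "series" is one flat list of numbers, 7 for each row, row after row: the shift along the tool's x, y, z in cm, then the turn, a rotation vector about the tool's x, y, z in degrees, then the opening, from 0 (shut) to 1 (fully open). A call has 1 to 10 rows; each row is the pose to reach, as a shift and turn from the pose commanded when the call began, along the tool's axes at that moment; what a row does not reach only later rows make up. A row lasts 1/12 s, in which the tool goes at most 41.7 mm and 7.16 degrees, less where a joint would pass 70% of its speed; a pose out of reach is approached as far as the arm can. A call with a gripper value outside its range is refused whole. The fingers move at their own pace and stop on an object; "newtons" is the grip in N (left out, the last holds). Time passes only in rows, so rows that repeat a pose let the fingers close. It gives the time, the measured TCP pose, the force and the opening at its end, in the units of the state.
- get_state(): the state, without advancing time (a new reading comes with each control period).
- read_camera(name): name is "side" or "top" or "wrist"; returns the picture (420x560x3 uint8, blue, green, red); there is no depth.
- camera_info(name): a dict with "K" (3x3 intrinsics, pixels), "D" ([k1, k2, p1, p2, k3] as OpenCV has them; the pictures are not rectified), "xyz" and "attitude" of the camera in the world. Camera axes: x right, y down, z forward; pixel columns grow to the right and rows downward; lengths in m; the calibration is good to about 2 mm. A picture is of the moment at which its call begins: read the wrist's pose just before it. camera_info takes no time and is no camera call; for the wrist camera it gives the pose at the moment of the call.
- hand_in(): hands the job in, once; it reports no verdict.
Trained networks look in the newest picture that a camera, given by its name, has taken for a name from the list of things; names that differ only in an ending like _2 or _b are one class to them, and where a whole thing is asked for, a point or a joint stands for the part that bears it (a point fixed in the world has none). Each returns a list of dicts, best first, with "p" (0 to 1); they miss things now and then, are a little off and sometimes report something else, mostly with a low value. They report only what shows in the picture. A call takes as long as a camera call. They do not tell look-alikes from the thing itself.
- silhouettes(camera, label): "pixels" (420x560 bool, what is visible of it) and "box" ([left, top, width, height] in pixels, round what is visible of it).
The state is a dict: "clock": time; "joint_pos": joint angles; "qvel": joint speeds; "tau": joint torques, N m; "tcp_pos": TCP position; "orientation": TCP orientation; "wrist_force": force on the tool from outside, world axes, zero at the start; "ft_torque": the same for the moment, N m; "finger_gap": finger opening in m.
Only numpy, scipy, OpenCV 4.12 (cv2) and the standard library are available. Lean on these libraries where they do the work, as an engineer would, in place of code of your own. Each camera call takes 0.05 s, during which the arm holds its last target. There are 200 camera calls.

## Task

Take the puller out of its stand, screw it clockwise into the tapped plug in the steel deck until it stops, feeling gently for the start of the thread, and draw the plug straight up out of its socket. Set the plug down gently and upright on the black tray, with the puller left in it, and let go. Never force anything: keep pushes, pulls and turning light (about 25 N at most), and leave the two plain caps and the other things on the counter where they are.

Things in the scene. Friction and masses are not known exactly. Their poses are not given: they have to be found in the camera images.
- deck: Brushed steel deck block, fixed, 110 (x) x 300 (y) x 60 high; origin at the centre of its underside, z up. Three square sockets, 52 mm wide, 44 deep, lie along its y axis at y = -90, 0, +90 mm, sides parallel to the block. Spring shoes in each socket clamp the plug by friction: a straight pull of roughly 10 to 25 N draws it out, easing after about 28 mm; it is clear after 44 mm.
- plug: The tapped plug: grey plastic block, 50 mm square, 44 high, 1 mm play a side, 0.18 kg, flush in one of the three sockets (which one varies), told from the caps by its open mouth. Origin at the centre of its underside, z up, top at z = 44 mm. Its x axis is the line of two small dark marks on its top, turned +0.45 rad about z from the sides of the square.
- plug_mouth (a point): Centre of the plug's eight-sided mouth, 34 mm across, level with the plug's top.
- plug_face (a point): Centre of the flat steel insert face in the mouth, 6 mm below the plug's top (z = 38 mm). It has a 19 mm round hole and two entry slots facing each other, 9 mm wide, for the puller's cross pin. The line of the slots is off the plug's x axis by up to 0.42 rad either way, differs each time, and must be felt: press the pin lightly on the face and turn until it drops about 12 mm.
- plug_start (a point): Point on the plug's axis (z = 25 mm) where the puller's origin rests when the pin has dropped through the slots, before it is turned. From here a coarse right-hand thread takes the pin about 0.85 rad clockwise, seen from above, to a firm stop, sinking 4 mm on the way; play along the axis is about 1.5 mm. Too little turn and the thread is not home.
- plug_home (a point): Point on the plug's axis (z = 22 mm) where the puller's origin is at the thread's stop, 1 mm more or less by the play. The stop is felt as a rising turning moment: stop by about 0.2 Nm, as 0.4 Nm is already forcing it. A pull then lifts the plug; the puller stays hooked when let go and may lean slightly.
- cap_a: Plain blanking cap: solid grey block 50 mm square, 44 high, flush in another socket, closed top. Origin at the centre of its underside. To be left alone.
- cap_b: Second plain blanking cap, same as cap_a. To be left alone.
- puller: The puller, 132 mm long, 0.24 kg, standing upright in its stand. Origin at the centre of its lower end, z up the rod. Steel rod 16 mm in diameter; cross pin, 7 mm thick and 30 long, along the puller's x axis at its lower end (z 0 to 7 mm); collar 30 mm in diameter at z 34 to 42. Half a turn about z makes no difference.
- puller_grip (a point): Middle of the puller's black flat handle, on the axis, 113 mm above the puller's origin. The handle (z 90 to 132 mm) is 50 mm long in the puller's x and 22 mm thick in y; grip it across the 22 mm.
- stand: Aluminium tube stand, fixed: tube 43 mm outside, 32 mm inside diameter, rim 50 mm above the counter, floor 8 mm, on a 68 mm round foot. Origin at the centre of its underside. The puller stands in it.
- tray: Black square tray 150 x 150 mm on a clear riser, fixed; flat top 30 mm above the counter, no rim. Origin at the centre of the underside. Stand and tray may change sides.
- jar_a: White dessert jar, 65 mm diameter, 83 high, origin under its centre. Bystander.
- jar_b: Second dessert jar, the same. Bystander.
- cake_a: Small square cake 45 x 45 mm, 36 high plus topping, origin under its centre. Bystander.
- cake_b: Second small cake, the same. Bystander.
- post: Square aluminium shelf post lying down, 48 x 220 x 48 high, long in its y, origin under its centre. Bystander.
- server: Cake server lying flat, about 250 mm long. Bystander.
Things that resemble listed ones, but are neither listed nor needed, are in the scene too. There is more than one size of the tray; the job needs the smaller. Leave any blue look-alike of the puller alone.

How it is judged:
On the way, in this order (a step that is already met when the one before it is completed fails the run):
1. the puller is lifted clear of its stand (height (world z) of puller above 0.054 m), for 0.1 s.
2. the puller is threaded home in the plug, still in its socket (z of puller in the frame of plug between 0.018 and 0.024 m and horizontal distance between puller and plug below 0.004 m and distance of plug from where it was at the start of the episode below 0.004 m), for 0.2 s.
3. the plug hangs clear of its socket on the puller, upright (z of plug in the frame of deck above 0.062 m and z of puller in the frame of plug below 0.0255 m and angle between plug's own z axis and vertical below 0.15 rad), for 0.1 s.
At the end, for the whole second after the job is handed in: The plug stands upright (within 5 degrees) on the black tray, its centre within 60 mm of the tray's centre along both tray axes, at rest, with the puller still in its thread (x of plug in the frame of tray between -0.06 and 0.06 m and y of plug in the frame of tray between -0.06 and 0.06 m and z of plug in the frame of tray between 0.027 and 0.034 m and angle between plug's own z axis and vertical below 0.08 rad and z of puller in the frame of plug between 0.015 and 0.029 m and angle between puller's own z axis and vertical below 0.35 rad and linear speed of each of plug, puller below 0.03 m/s); the robot touches nothing.
It fails at once if puller and plug are forced against each other (over 55 N, summed over their contacts) (contact force between puller and plug above 55 N).
It fails at once if the plug is forced against the deck (over 80 N, summed over its contacts with deck and spring shoes) (contact force between plug and deck above 80 N).
It fails at once if the plug is banged down on the tray (over 40 N) (contact force between plug and tray above 40 N).
It fails at once if a plain cap is pulled out or displaced by more than 10 mm (distance of any of cap_a, cap_b from where it was at the start of the episode above 0.01 m).
It fails at once if another thing on the counter is moved by more than 30 mm (distance of any of jar_a, jar_b, cake_a, cake_b, post, server from where it was at the start of the episode above 0.03 m).
It also fails if it takes over 72 s, if anything falls off the work surface, if the arm or the gripper's body presses on something with over 40 N, if the wrist force passes 120 N, or if a joint passes its speed limit or range.

## Working session

There is one attempt and no reset: what is moved stays moved. The work goes in short steps, Python scripts to look and compute and a tool call to move; the robot and the scene stay as the last step left them, time stands still between calls to the robot, and variables do not carry over. Pictures are saved under pics/ and viewed, about 8 in all and at most 12, crops included, and the job is handed in when it is done.

Besides the shell and the picture viewer there is one more tool, called after ">>>" by a JSON object that holds its "op" and its "data". send_rows: Moves the arm, as the interface text tells. Its arguments: {"type":"object","properties":{"series":{"type":"array"},"newtons":{"type":"number"}},"required":["series"]}

```bash
ls; mkdir -p pics
cat > h.py <<'E'
from workcell import *
import numpy as np, cv2
from scipy.spatial.transform import Rotation as R
def rot(q): return R.from_quat([q[1],q[2],q[3],q[0]])
def cam(n):
    c=camera_info(n); return np.array(c["K"]),np.array(c["D"]),np.array(c["xyz"]),rot(c["attitude"]).as_matrix()
def px2w(n,uv,z,c=None):
    K,D,t,Rm=c or cam(n)
    p=cv2.undistortPoints(np.array(uv,float).reshape(-1,1,2),K,D).reshape(-1,2)
    d=np.c_[p,np.ones(len(p))]@Rm.T
    return t+d*((z-t[2])/d[:,2])[:,None]
def w2px(n,P,c=None):
    K,D,t,Rm=c or cam(n)
    q=(np.array(P,float).reshape(-1,3)-t)@Rm
    return cv2.projectPoints(q,np.zeros(3),np.zeros(3),K,D)[0].reshape(-1,2)
def st():
    s=get_state(); print({k:np.round(s[k],4).tolist() for k in s}); return s
E
python3 - <<'E'
from h import *
s=st()
a=read_camera("top"); cv2.imwrite("pics/top.png",a)
b=read_camera("side"); cv2.imwrite("pics/side.png",b)
for n in("top","side"):
    c=camera_info(n); print(n,{k:np.round(c[k],4).tolist() for k in c})
for n in("top","side"):
  for l in ["deck","plug","puller","stand","tray","cap_a"]:
    for d in silhouettes(n,l):
        m=d["pixels"]; v,u=np.nonzero(m); print(n,l,round(d["p"],2),d["box"],len(u),u.mean().round(1) if len(u) else 0,v.mean().round(1) if len(u) else 0)
E
```

```text
pics
{'clock': 0.0, 'joint_pos': [-1.2936, 0.314, 0.045, 1.3036, -0.0, 1.4312], 'qvel': [0.0007, -0.0009, 0.0011, -0.0003, -0.0005, -0.0003], 'tau': [-0.001, -48.0626, 29.8535, 0.0192, -0.0003, 0.0], 'tcp_pos': [0.2326, -0.5253, 0.2304], 'orientation': [-0.0009, 0.9784, 0.2069, -0.0001], 'wrist_force': [0.4766, -0.4151, 0.6396], 'ft_torque': [0.0305, -0.0343, -0.0075], 'finger_gap': 0.0851}
top {'K': [[391.5623, 0.0, 285.5821], [0.0, 391.5623, 208.2453], [0.0, 0.0, 1.0]], 'D': [-0.0852, 0.0, 0.0, 0.0, 0.0], 'xyz': [0.3854, -0.0159, 1.1444], 'attitude': [-0.0381, 0.7143, -0.6982, 0.0295]}
side {'K': [[383.2315, 0.0, 279.3535], [0.0, 383.2315, 208.6797], [0.0, 0.0, 1.0]], 'D': [-0.0965, 0.0, 0.0, 0.0, 0.0], 'xyz': [0.1318, 0.6634, 0.8065], 'attitude': [0.1107, -0.2315, 0.8823, -0.3946]}
top deck 0.86 [215.7, 171.5, 106.8, 52.1] 3409 269.0 196.0
top deck 0.17 [192.7, 95.1, 94.4, 26.5] 948 229.2 109.4
top plug 0.56 [260.3, 185.0, 14.1, 20.0] 289 268.2 194.7
top plug 0.46 [373.1, 127.6, 31.3, 26.7] 527 387.8 139.6
top puller 0.85 [156.9, 185.2, 25.3, 20.1] 276 169.0 194.6
top puller 0.78 
[... 276 characters left out ...]
p tray 0.5 [373.9, 127.1, 29.0, 26.5] 521 387.8 139.2
top cap_a 0.54 [289.4, 179.1, 22.7, 19.9] 327 300.7 190.4
top cap_a 0.54 [224.8, 191.2, 22.6, 17.4] 363 237.4 198.9
side plug 0.75 [255.8, 228.4, 26.3, 15.5] 258 268.5 235.9
side puller 0.98 [147.9, 306.9, 27.0, 48.8] 621 162.8 328.9
side puller 0.63 [196.3, 286.2, 21.8, 32.4] 448 209.1 299.2
side puller 0.32 [244.5, 250.4, 24.6, 19.4] 293 255.6 259.6
side stand 0.91 [200.6, 307.6, 27.1, 31.5] 469 215.0 325.1
side tray 0.76 [440.7, 173.9, 10.9, 36.9] 256 447.8 195.9
side tray 0.64 [306.5, 156.9, 54.8, 35.4] 1282 333.5 173.8
side cap_a 0.72 [243.4, 248.7, 21.6, 20.7] 290 255.5 259.7
side cap_a 0.7 [270.4, 208.2, 18.0, 14.4] 205 280.1 214.8
```

View pics/top.png

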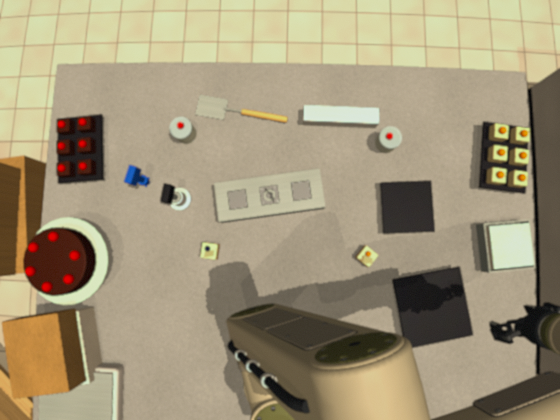

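View pics/side.png

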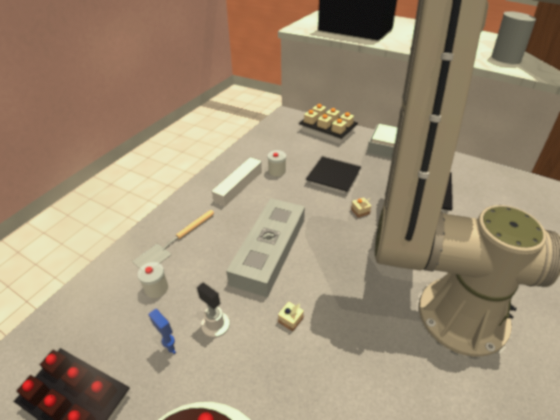

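The top view shows the plug in the middle socket (~269,194), the black puller and stand at (170–182,197), a blue decoy at (136,177), the small tray at (407,207) and the big tray at (432,306). The side view agrees: black puller at (209,298), stand at (215,322).

Run:
```python
from h import *
a=cv2.imread("pics/top.png"); read_camera("top"); c=cam("top")
def sil(l,u0):
    for d in silhouettes("top",l):
        v,u=np.nonzero(d["pixels"])
        if abs(u.mean()-u0)<12: return d["pixels"]
for l,u0,z in(("deck",269,.06),("tray",407,.03),("puller",169,.12),("plug",268,.06),("stand",182,.05),("cap_a",300,.06),("cap_a",237,.06)):
    m=sil(l,u0)
    if m is None: print(l,"none"); continue
    k,_=cv2.findContours(m.astype(np.uint8),0,2); k=max(k,key=cv2.contourArea).reshape(-1,2)
    w=px2w("top",k,z,c)[:,:2]
    r=cv2.minAreaRect((w*1000).astype(np.float32)); print(l,np.round(r[0],1),np.round(r[1],1),round(r[2],1))
S=read_camera("side"); cs=cam("side")
for l,uv,z in(("handle mid black side",[(209,298)],.121),("puller top",[(209,287)],.14),("stand",[(213,316)],.05)): print(l,px2w("side",uv,z,cs))
print(px2w("top",[(167,194),(182,199)],.121,c),px2w("top",[(180,199)],.05,c))
print(w2px("wrist",[[.57,.2,.1]]),camera_info("wrist"))
cr=np.hstack([cv2.resize(a[160:235,120:220],(400,300),interpolation=2),cv2.resize(a[160:235,220:320],(400,300),interpolation=2)])
cr2=cv2.resize(S[270:345,170:270],(400,300),interpolation=2)
cv2.imwrite("pics/crop.png",np.vstack([cr,np.hstack([cr2,cr2*0])]))
```

```text
deck [523.9  45.9] [117.1 300.5] 9.7
tray [ 504.2 -350.6] [151.1 153.7] 3.9
puller [515.5 305.8] [56.8 54.2] 81.7
plug [525.7  46. ] [49.5 50.6] 7.6
stand [508.9 294.3] [50.6 64.6] 74.2
cap_a [539.9 -42.7] [50.2 50.3] 9.5
cap_a [512.1 135.5] [52.4 53.5] 10.7
handle mid black side [[0.51109192 0.32245672 0.121     ]]
puller top [[0.51795427 0.30906025 0.14      ]]
stand [[0.51214327 0.32242317 0.05      ]]
[[0.51466471 0.31466057 0.121     ]
 [0.50210048 0.27335569 0.121     ]] [[0.51007601 0.29919122 0.05      ]]
[[969.03864831 976.97655174]] {'K': array([[345.12260302,   0.        , 279.2540999 ],
       [  0.        , 345.12260302, 207.65182886],
       [  0.        ,   0.        ,   1.        ]]), 'D': array([-0.03783551,  0.        ,  0.        ,  0.        ,  0.        ]), 'xyz': array([ 0.29368351, -0.49936476,  0.37453001]), 'attitude': array([ 0.10930851,  0.83107672, -0.54074445, -0.07041715])}
```

View pics/crop.png

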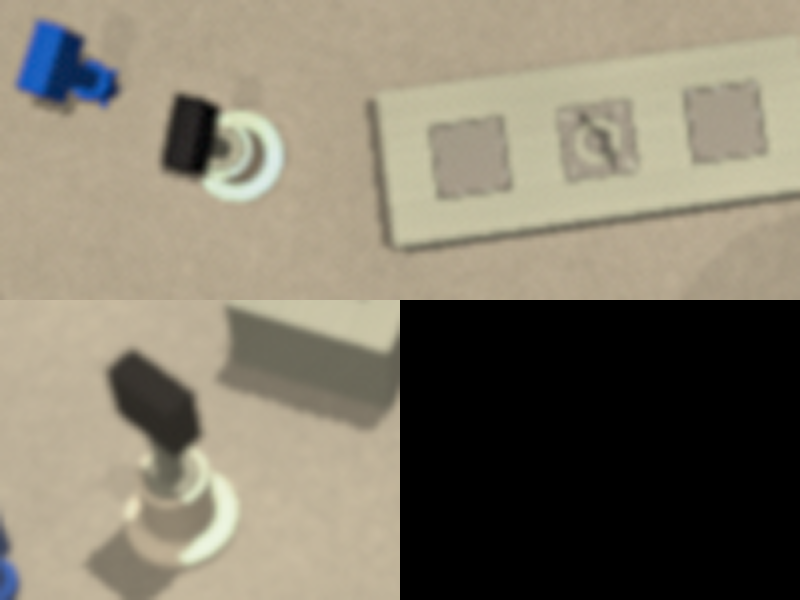

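```bash
cat >> h.py <<'E'
def go(p,yaw_deg):
    """shift (cm, tool axes) and turn (deg) from measured pose to TCP p, tool down, x axis at yaw"""
    s=get_state(); R0=rot(s["orientation"])
    Rt=R.from_euler("z",yaw_deg,degrees=True)*R.from_euler("x",180,degrees=True)
    sh=R0.inv().apply(np.array(p)-s["tcp_pos"])*100
    rv=np.degrees((R0.inv()*Rt).as_rotvec())
    x=R0.as_matrix()[:,0]
    print("t",round(s["clock"],2),"tcp",np.round(s["tcp_pos"],4),"yaw",round(np.degrees(np.arctan2(x[1],x[0])),2),"gap",round(s["finger_gap"],4),"F",np.round(s["wrist_force"],2),"T",np.round(s["ft_torque"],3))
    print("  -> shift",np.round(sh,2),"turn",np.round(rv,2))
E
python3 -c "
from h import *
go([.525,.046,.27],169)
import workcell; print([k for k in dir(workcell) if 'grip' in k.lower()]); print(workcell.grip_point_offset)"
```

```text
t 1.15 tcp [ 0.2328 -0.5258  0.2313] yaw 23.88 gap 0.0854 F [ 0.8   0.25 -0.16] T [-0.035 -0.023  0.021]
  -> shift [ 49.87 -40.46  -3.87] turn [ 0.0000e+00  1.0000e-02 -1.4512e+02]
['grip_point_offset']
0.0187
```

>>> {"op": "send_rows", "data": {"series": [49.9,-40.5,-3.9,0,0,-145,1,49.9,-40.5,-3.9,0,0,-145,1,49.9,-40.5,-3.9,0,0,-145,1,49.9,-40.5,-3.9,0,0,-145,1,49.9,-40.5,-3.9,0,0,-145,1,49.9,-40.5,-3.9,0,0,-145,1,49.9,-40.5,-3.9,0,0,-145,1,49.9,-40.5,-3.9,0,0,-145,1,49.9,-40.5,-3.9,0,0,-145,1,49.9,-40.5,-3.9,0,0,-145,1]}}

```text
clock: 1.98
tcp_pos: [0.4225, -0.1535, 0.257]
orientation: [0.001, 0.67, 0.742, 0.0]
wrist_force: [1.4, -0.5, 0.7]
finger_gap: 0.0853
```

```bash
python3 -c "
from h import *
go([.525,.046,.27],169)"
```

```text
t 1.98 tcp [ 0.4225 -0.1535  0.257 ] yaw 95.84 gap 0.0853 F [ 1.45 -0.5   0.72] T [-0.11  -0.077  0.028]
  -> shift [18.8  12.23 -1.3 ] turn [ 1.000e-02  6.000e-02 -7.316e+01]
```

>>> {"op": "send_rows", "data": {"series": [18.5,12,-1.3,0,0,-73,1,18.5,12,-1.3,0,0,-73,1,18.5,12,-1.3,0,0,-73,1,18.5,12,-1.3,0,0,-73,1,18.5,12,-1.3,0,0,-73,1,18.5,12,-1.3,0,0,-73,1,18.5,12,-1.3,0,0,-73,1,18.5,12,-1.3,0,0,-73,1,18.5,12,-1.3,0,0,-73,1,18.5,12,-1.3,0,0,-73,1]}}

```text
clock: 2.82
tcp_pos: [0.5237, 0.0406, 0.2695]
orientation: [-0.0, 0.109, 0.994, -0.0]
wrist_force: [0.0, 0.2, 0.3]
finger_gap: 0.0854
```

Run:
```python
from h import *
go([.53,.17,.27],169)
c=cam("wrist"); a=read_camera("wrist"); cv2.imwrite("pics/w1.png",a)
np.savez("c1.npz",*c)
for l,z in(("plug",.06),("deck",.06),("puller",.13),("stand",.05)):
  for d in silhouettes("wrist",l):
    k,_=cv2.findContours(d["pixels"].astype(np.uint8),0,2); k=max(k,key=cv2.contourArea).reshape(-1,2)
    r=cv2.minAreaRect((px2w("wrist",k,z,c)[:,:2]*1000).astype(np.float32)); print(l,round(d["p"],2),np.round(d["box"]),np.round(r[0],1),np.round(r[1],1),round(r[2],1))
```

```text
t 2.82 tcp [0.5237 0.0406 0.2695] yaw 167.52 gap 0.0854 F [0.03 0.16 0.32] T [ 0.015 -0.022 -0.04 ]
  -> shift [ 2.18 12.77 -0.06] turn [-0.01 -0.   -1.48]
plug 0.81 [256. 150.  62.  66.] [530.2  47.2] [52.8 51.4] 9.3
deck 0.57 [136.  76. 302. 200.] [529.8  45.8] [113.5 302. ] 9.3
deck 0.37 [178. 185.  61.  61.] [544.3 -41.4] [51.5 51. ] 9.0
puller 0.8 [521. 103.  37.  29.] [507.  261.3] [31.8 23.1] 88.8
puller 0.51 [479.  90.  78.  56.] [503.  241.6] [61.2 45.7] 78.1
stand 0.9 [480.  86.  75.  58.] [514.5 294.5] [79.  59.5] 78.1
stand 0.15 [176. 183.  65.  61.] [546.2 -44.4] [54.5 55. ] 10.1
```

View pics/w1.png

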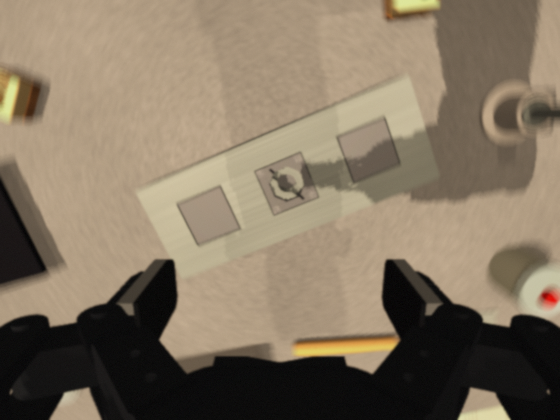

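The wrist view shows the plug with its mouth at (287,183) in the middle socket, caps at (209,215) and (368,151), and the stand at right (510,113). Next I move over the puller.

>>> {"op": "send_rows", "data": {"series": [3,4,0,0,0,-1.5,1,3,8,0,0,0,-1.5,1,3,12,0,0,0,-1.5,1,3,16,0,0,0,-1.5,1,3,20,0,0,0,-1.5,1,3,22,0,0,0,-1.5,1,3,22,0,0,0,-1.5,1,3,22,0,0,0,-1.5,1]}}

```text
clock: 3.73
tcp_pos: [0.5433, 0.2624, 0.2689]
orientation: [-0.0, 0.099, 0.995, -0.0]
wrist_force: [-0.7, -0.3, -0.4]
finger_gap: 0.0857
```

Run:
```python
from h import *
go([.512,.3,.27],169)
c=cam("wrist"); a=read_camera("wrist"); cv2.imwrite("pics/w2.png",a)
np.savez("c2.npz",*c)
for l,z in(("puller",.14),("stand",.05),("stand",.006)):
  for d in silhouettes("wrist",l):
    k,_=cv2.findContours(d["pixels"].astype(np.uint8),0,2); k=max(k,key=cv2.contourArea).reshape(-1,2)
    r=cv2.minAreaRect((px2w("wrist",k,z,c)[:,:2]*1000).astype(np.float32)); print(l,round(d["p"],2),np.round(d["box"]),np.round(r[0],1),np.round(r[1],1),round(r[2],1))
```

```text
t 3.73 tcp [0.5433 0.2624 0.2689] yaw 168.65 gap 0.0857 F [-0.66 -0.28 -0.42] T [-0.008  0.064 -0.038]
  -> shift [ 3.81  3.07 -0.11] turn [-0.04 -0.04 -0.35]
puller 0.96 [406. 156.  80.  59.] [559.4 393. ] [64.5 50.5] 75.7
puller 0.68 [311. 123.  44.  62.] [518.1 310.1] [33.6 50.5] 80.2
puller 0.43 [121. 146.  66.  61.] [508.3 168.1] [39.6 38.8] 11.5
stand 0.85 [292. 114.  49.  54.] [510.7 302.8] [39.6 60.2] 59.5
stand 0.85 [292. 114.  49.  54.] [514.4 306.1] [44.4 67.5] 59.5
```

View pics/w2.png

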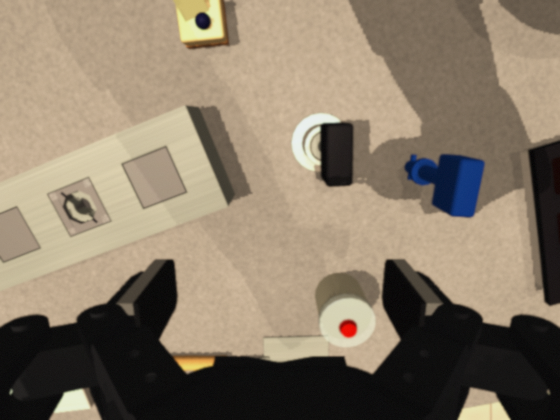

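```bash
cat > fit.py <<'E'
from h import *
from scipy.optimize import minimize
def hull(x,y,yaw,c,z0,lean=(0,0)):
    P=np.array([[a,b,z] for a in(-.025,.025) for b in(-.011,.011) for z in(.09,.132)])
    P=R.from_euler("zxy",[yaw,*lean]).apply(P)+[x,y,z0] if False else (R.from_rotvec([lean[0],lean[1],0])*R.from_euler("z",yaw)).apply(P)+[x,y,z0]
    return cv2.convexHull(w2px("w",P,c).astype(np.float32)*16)
def fit(mask,c,z0,x0):
    def cost(p):
        m=np.zeros((420*4,560*4),np.uint8); cv2.fillPoly(m,[(hull(p[0],p[1],p[2],c,z0)/4).astype(np.int32)],1)
        m=cv2.resize(m.astype(np.float32),(560,420),interpolation=cv2.INTER_AREA)
        return np.abs(m-mask).sum()/mask.sum()
    sim=np.array([x0]+[np.array(x0)+d for d in([.008,0,0],[0,.008,0],[0,0,.15])])
    return minimize(cost,x0,method="Nelder-Mead",options=dict(initial_simplex=sim,xatol=1e-4,fatol=1e-4))
E
python3 - <<'E'
from fit import *
a=cv2.imread("pics/w2.png"); f=np.load("c2.npz"); c=tuple(f[k] for k in f.files)
m=((a.max(2)<60)); n,l,s,_=cv2.connectedComponentsWithStats(m.astype(np.uint8))
i=l[154,338]; print(s[i]); mk=(l==i).astype(np.float32)
for z in(.008,): 
    r=fit(mk,c,z,[.512,.30,-.19]); print(r.x,r.fun)
# stand foot circle
g=cv2.cvtColor(a,cv2.COLOR_BGR2GRAY)[105:180,285:345]; w=(g>195).astype(np.uint8)
v,u=np.nonzero(w); print(u.min()+285,u.max()+285,v.min()+105,v.max()+105)
p=w2px("w",[[r.x[0],r.x[1],z] for z in(.006,.05,.14)],c); print(p)
q=px2w("w",[(u.min()+285,143),(321,v.min()+105),(321,v.max()+105)],.006,c); print(q)
E
```

```text
[ 320  123   33   63 1900]
[ 0.52037256  0.31497275 -0.16021677] 0.14855262637138367
291 339 113 170
[[319.78814302 142.91999574]
 [324.56242107 146.25221439]
 [338.98468261 156.3305113 ]]
[[0.5139321  0.28214246 0.006     ]
 [0.48742349 0.32199856 0.006     ]
 [0.55191423 0.31106928 0.006     ]]
```

Run:
```python
from fit import *
a=cv2.imread("pics/w2.png"); f=np.load("c2.npz"); c=tuple(f[k] for k in f.files)
h=hull(.5204,.315,-.16,c,.008)/16; print(h.reshape(-1,2).min(0),h.reshape(-1,2).max(0))
go([.520,.315,.20],169)
s=get_state(); print(w2px("wrist",[s["tcp_pos"]]))
```

```text
[318.8686   122.165474] [353.46768 187.98984]
t 3.93 tcp [0.5434 0.2601 0.2697] yaw 168.49 gap 0.0851 F [-0.    0.02  0.06] T [-0.015  0.014 -0.035]
  -> shift [3.39 4.91 6.97] turn [-0.02  0.   -0.51]
[[278.86483936 262.78519464]]
```

>>> {"op": "send_rows", "data": {"series": [1.7,2.5,3,0,0,-0.5,1,3.4,4.9,5,0,0,-0.5,1,3.4,4.9,7,0,0,-0.5,1,3.4,4.9,7,0,0,-0.5,1,3.4,4.9,7,0,0,-0.5,1]}}

```text
clock: 4.35
tcp_pos: [0.5192, 0.3148, 0.1991]
orientation: [-0.001, 0.095, 0.995, -0.001]
wrist_force: [0.1, 0.1, 0.8]
finger_gap: 0.0853
```

Run:
```python
from fit import *
go([.520,.315,.20],171)
c=cam("wrist"); a=read_camera("wrist"); cv2.imwrite("pics/w3.png",a); np.savez("c3.npz",*c)
s=get_state()
p0=w2px("w",[[.52,.315,.14]],c)[0]; print(p0)
m=((a.max(2)<60)); n,l,st_,_=cv2.connectedComponentsWithStats(m.astype(np.uint8))
i=l[int(p0[1]),int(p0[0])]; print(st_[i])
if st_[i][4]<30000:
    mk=(l==i).astype(np.float32); r=fit(mk,c,.008,[.52,.315,-.16]); print(r.x,r.fun)
    cv2.polylines(a,[(hull(*r.x,c,.008)/16).astype(np.int32)],True,(0,0,255),1)
cv2.imwrite("pics/w3o.png",a)
```

```text
t 4.35 tcp [0.5192 0.3148 0.1991] yaw 169.05 gap 0.0853 F [0.15 0.1  0.76] T [-0.006 -0.02  -0.026]
  -> shift [-0.08  0.03 -0.09] turn [-0.1  -0.09 -1.95]
[279.68076216 224.32140681]
[ 264  176   34   84 2705]
[ 0.52012189  0.31640061 -0.17751271] 0.17405268549919128
```

View pics/w3o.png

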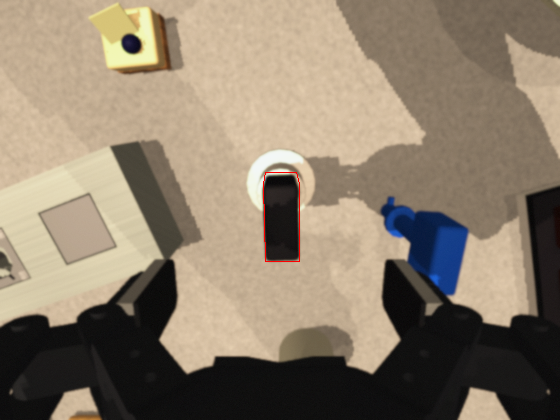

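>>> {"op": "send_rows", "data": {"series": [0,0.1,3,0,0,-0.8,1,-0.05,0.15,6,0,0,-0.8,1,-0.05,0.15,8.5,0,0,-0.8,1,-0.05,0.15,9.9,0,0,-0.8,1,-0.05,0.15,9.9,0,0,-0.8,0.5,-0.05,0.15,9.9,0,0,-0.8,0.1,-0.05,0.15,9.9,0,0,-0.8,0.1,-0.05,0.15,9.9,0,0,-0.8,0.1,-0.05,0.15,9.9,0,0,-0.8,0.1,-0.05,0.15,9.9,0,0,-0.8,0.1], "newtons": 60}}

```text
clock: 5.23
tcp_pos: [0.5217, 0.3175, 0.1025]
orientation: [0.002, 0.088, 0.996, 0.0]
wrist_force: [0.2, -2.4, 4.6]
finger_gap: 0.0217
```

```bash
python3 -c "
from h import *
go([.520,.316,.25],169.8)"
```

```text
t 5.23 tcp [0.5217 0.3175 0.1025] yaw 169.9 gap 0.0217 F [ 0.2  -2.38  4.6 ] T [-0.472  0.074  0.01 ]
  -> shift [  0.1   -0.16 -14.75] turn [0.04 0.17 0.1 ]
```

>>> {"op": "send_rows", "data": {"series": [0,0,-1,0,0,0,0.1,0,0,-3,0,0,0,0.1,0,0,-6,0,0,0,0.1,0,0,-9,0,0,0,0.1,0,0,-12,0,0,0,0.1,0,0,-14,0,0,0,0.1,0,0,-14,0,0,0,0.1,0,0,-14,0,0,0,0.1]}}

```text
clock: 5.9
tcp_pos: [0.5211, 0.318, 0.2419]
orientation: [0.001, 0.088, 0.996, 0.001]
wrist_force: [-0.5, -0.4, -3.7]
finger_gap: 0.021
```

Run:
```python
from h import *
go([.529,.047,.195],209)
for k in(1,2):
    a=cv2.imread(f"pics/w{k}.png"); f=np.load(f"c{k}.npz"); c=tuple(f[q] for q in f.files)
    # rectify the plug top at 0.1 mm/px*4, world aligned: image up=+x, left=+y
    N=240; s=.00025
    ii,jj=np.mgrid[:N,:N]; P=np.c_[(.530-(ii.ravel()-N/2)*s),(.047-(jj.ravel()-N/2)*s),np.full(N*N,.06)]
    uv=w2px("w",P,c).astype(np.float32).reshape(N,N,2)
    o=cv2.remap(a,uv[...,0],uv[...,1],cv2.INTER_CUBIC)
    o=cv2.resize(o,(400,400)); cv2.line(o,(200,190),(200,210),(0,0,255)); cv2.line(o,(190,200),(210,200),(0,0,255))
    out=o if k==1 else np.hstack([out,o])
cv2.imwrite("pics/rect.png",out)
```

```text
t 5.9 tcp [0.5211 0.318  0.2419] yaw 169.93 gap 0.021 F [-0.53 -0.4  -3.67] T [-0.039 -0.062  0.037]
  -> shift [ -5.5  -26.55   4.66] turn [  0.05   0.16 -39.07]
```

View pics/rect.png

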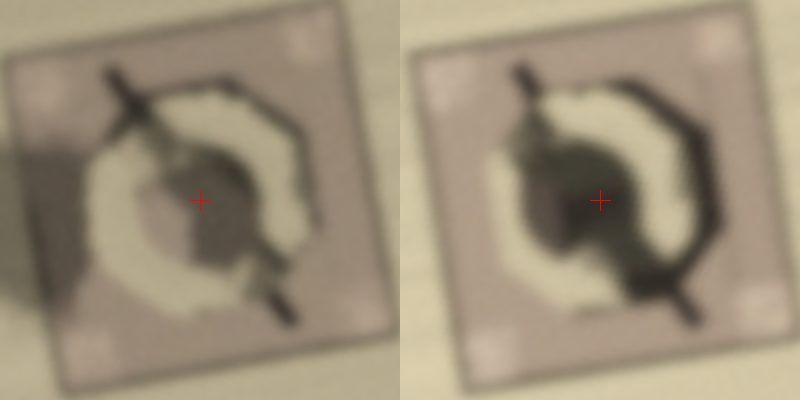

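The rectified plug top shows marks, corners and both slots. The centre is ≈ (0.5305, 0.0466), the marks lie at ≈35° and the slots near 40°. I'll refine the slot angle numerically.

Run:
```python
from h import *
for k in(1,2):
    a=cv2.imread(f"pics/w{k}.png"); f=np.load(f"c{k}.npz"); c=tuple(f[q] for q in f.files)
    g=cv2.cvtColor(a,cv2.COLOR_BGR2GRAY)
    th=np.radians(np.arange(0,360,5)); v=0
    for r in(.0105,.0115,.0125,.0135):
        P=np.c_[.5305+r*np.cos(th),.0466+r*np.sin(th),np.full(len(th),.054)]
        uv=w2px("w",P,c).astype(np.float32)
        v=v+cv2.remap(g,uv[:,0],uv[:,1],1).ravel()/4.
    print(k); print(np.c_[np.arange(0,180,5),v[:36],v[36:]].astype(int).tolist())
```

```text
1
[[0, 158, 162], [5, 156, 159], [10, 152, 155], [15, 143, 146], [20, 125, 137], [25, 103, 132], [30, 89, 129], [35, 91, 119], [40, 102, 108], [45, 122, 94], [50, 140, 82], [55, 151, 82], [60, 156, 108], [65, 159, 137], [70, 160, 155], [75, 159, 162], [80, 159, 164], [85, 161, 164], [90, 163, 161], [95, 163, 158], [100, 164, 157], [105, 165, 158], [110, 165, 161], [115, 165, 161], [120, 165, 161], [125, 165, 161], [130, 164, 161], [135, 165, 162], [140, 166, 161], [145, 165, 162], [150, 165, 161], [155, 165, 162], [160, 165, 161], [165, 165, 161], [170, 164, 161], [175, 164, 160]]
2
[[0, 178, 188], [5, 173, 184], [10, 163, 180], [15, 142, 170], [20, 111, 152], [25, 88, 122], [30, 82, 93], [35, 86, 71], [40, 92, 62], [45, 100, 61], [50, 109, 63], [55, 125, 76], [60, 147, 103], [65, 169, 135], [70, 180, 159], [75, 183, 171], [80, 183, 176], [85, 181, 177], [90, 180, 176], [95, 180, 176], [100, 179, 175], [105, 179, 177], [110, 180, 178], [115, 182, 179], [120, 183, 179], [125, 186, 179], [130, 187, 179], [135, 187, 180], [140, 187, 180], [145, 187, 180], [150, 186, 180], [155, 187, 180], [160, 188, 181], [165, 189, 181], [170, 190, 182], [175, 190, 180]]
```

>>> {"op": "send_rows", "data": {"series": [-0.7,-3.3,0,0,0,-7,0.1,-1.4,-6.6,0,0,0,-14,0.1,-2.1,-10,0.5,0,0,-21,0.1,-2.8,-13.5,1.5,0,0,-28,0.1,-3.5,-17,2.5,0,0,-35,0.1,-4.2,-20.5,3.5,0,0,-42,0.1,-5,-24,4,0,0,-49,0.1,-5.67,-26.56,4,0,0,-56,0.1,-5.67,-26.56,4,0,0,-56,0.1,-5.67,-26.56,4,0,0,-56,0.1]}}

```text
clock: 6.73
tcp_pos: [0.5286, 0.0447, 0.1984]
orientation: [-0.002, -0.388, 0.922, 0.001]
wrist_force: [1.0, 1.4, -2.4]
finger_gap: 0.0214
```

Run:
```python
from h import *
go([.5305,.0466,.172],226)
```

```text
t 6.73 tcp [0.5286 0.0447 0.1984] yaw -134.31 gap 0.0214 F [ 0.99  1.45 -2.41] T [0.034 0.012 0.048]
  -> shift [-0.27 -0.01  2.64] turn [ 0.18 -0.13 -0.31]
```

>>> {"op": "send_rows", "data": {"series": [0,0,1.3,0,0,0,0.1,0,0,2.6,0,0,0,0.1,0,0,2.6,0,0,0,0.1,0,0,2.6,0,0,0,0.1]}}

```text
clock: 7.07
tcp_pos: [0.5285, 0.0472, 0.1732]
orientation: [-0.002, -0.39, 0.921, 0.001]
wrist_force: [1.0, -0.2, -1.9]
finger_gap: 0.0215
```

Run:
```python
from h import *
go([.5305,.0466,.172],226)
s=get_state(); c=cam("wrist"); a=read_camera("wrist"); np.savez("c4.npz",*c)
t=s["tcp_pos"]; o=t+rot(s["orientation"]).apply([0,0,.0945]); print("origin",o)
p=w2px("w",[[.5305,.0466,.06],[.5305,.0466,.054],o,t,o+np.array([.015*np.cos(np.radians(46)),.015*np.sin(np.radians(46)),0]),o-np.array([.015*np.cos(np.radians(46)),.015*np.sin(np.radians(46)),0])],c); print(p)
b=read_camera("side"); cs=cam("side"); q=w2px("s",[[.5305,.0466,.06],o,t],cs); print(q)
x,y=p[2].astype(int); ca=cv2.resize(a[y-75:y+75,x-75:x+75],(500,500),interpolation=2)
x2,y2=q[1].astype(int); cb=cv2.resize(b[y2-75:y2+45,x2-36:x2+36],(300,500),interpolation=2)
print(x,y,x2,y2)
cv2.imwrite("pics/w4.png",np.hstack([ca,cb])); cv2.imwrite("pics/w4full.png",a)
```

```text
t 7.07 tcp [0.5285 0.0472 0.1732] yaw -134.05 gap 0.0215 F [ 0.97 -0.19 -1.91] T [ 0.001 -0.017  0.04 ]
  -> shift [-0.1  -0.19  0.12] turn [ 0.16 -0.12 -0.05]
origin [0.52816954 0.04725558 0.07869134]
[[277.9340211  203.7442653 ]
 [277.95202864 201.85421348]
 [280.85659968 208.6497299 ]
 [281.48418318 263.82673604]
 [280.84023854 228.62028688]
 [280.87305724 188.04148174]]
[[268.03951678 234.88507773]
 [268.43104179 230.46350182]
 [267.14489851 203.86065622]]
280 208 268 230
```

View pics/w4.png

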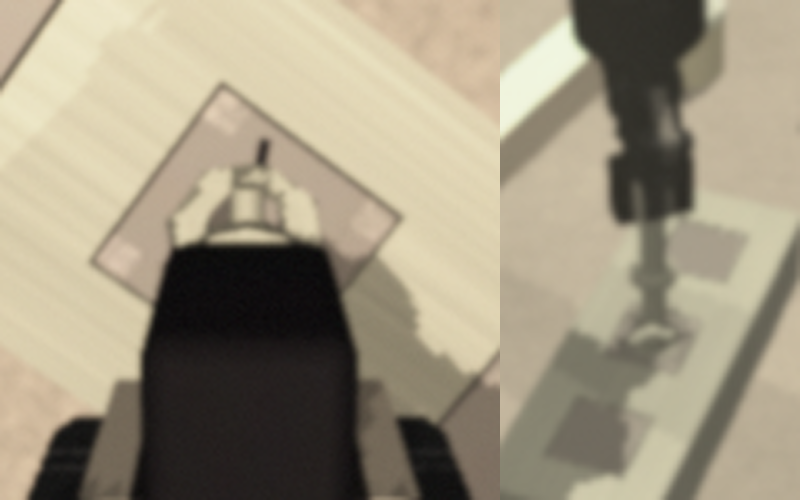

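The wrist crop shows the pin hanging over the mouth (pin end at crop (250,170)), with plug corners at (220,83), (403,217) and (92,262). The side crop shows the puller vertical just above the plug.

Run:
```python
from h import *
f=np.load("c4.npz"); c=tuple(f[q] for q in f.files)
cr=np.array([(220,83),(403,217),(92,262)])*.3+[205,133]
w=px2w("w",cr,.06,c)[:,:2]; print(w, (w[1]+w[2])/2, np.linalg.norm(w[0]-w[1]),np.linalg.norm(w[0]-w[2]))
g=np.array([(264,140)])*.3+[205,133]; m=px2w("w",g,.06,c)[0,:2]
print("mark end",m, m-(w[1]+w[2])/2)
s=get_state(); print(s["tcp_pos"],s["wrist_force"])
```

```text
[[0.50979583 0.01782953]
 [0.50104734 0.06888887]
 [0.56001237 0.0267608 ]] [0.53052986 0.04782483] 0.05180339434087365 0.05100459337202876
mark end [0.51162961 0.03387467] [-0.01890025 -0.01395016]
[0.52983756 0.04689463 0.17470135] [ 0.3522243   0.78226464 -1.80065622]
```

>>> {"op": "send_rows", "data": {"series": [-0.05,0,1,0,0,0,0.1,-0.05,0,1.8,0,0,0,0.1,-0.05,0,2.2,0,0,0,0.1,-0.05,0,2.4,0,0,0,0.1,-0.05,0,2.4,0,0,0,0.1,-0.05,0,2.4,0,0,0,0.1]}}

```text
clock: 7.67
tcp_pos: [0.5302, 0.0464, 0.1504]
orientation: [-0.0, -0.39, 0.921, 0.0]
wrist_force: [-0.3, 0.9, -1.9]
finger_gap: 0.0215
```

Run:
```python
from h import *
go([.5305,.0472,.1485],226)
```

```text
t 7.67 tcp [0.5302 0.0464 0.1504] yaw -134.08 gap 0.0215 F [-0.33  0.91 -1.93] T [ 0.008  0.035 -0.02 ]
  -> shift [-0.08  0.03  0.19] turn [ 0.01 -0.01 -0.08]
```

>>> {"op": "send_rows", "data": {"series": [-0.05,0,0.1,0,0,0,0.1,-0.05,0,0.2,0,0,0,0.1,-0.05,0,0.3,0,0,0,0.1,-0.05,0,0.3,0,0,0,0.1,-0.05,0,0.3,0,0,0,0.1]}}

```text
clock: 8.08
tcp_pos: [0.531, 0.0468, 0.1481]
orientation: [0.001, -0.39, 0.921, -0.0]
wrist_force: [-0.7, 0.3, 1.4]
finger_gap: 0.021
```

>>> {"op": "send_rows", "data": {"series": [0,0,0.1,0,0,0,0.1,0,0,0.15,0,0,0,0.1,0,0,0.15,0,0,1,0.1,0,0,0.15,0,0,2,0.1,0,0,0.15,0,0,3,0.1,0,0,0.15,0,0,3,0.1]}}

```text
clock: 8.58
tcp_pos: [0.5302, 0.0472, 0.1458]
orientation: [-0.0, -0.365, 0.931, 0.001]
wrist_force: [-1.5, 2.3, -0.3]
finger_gap: 0.0211
```

Run:
```python
from h import *
go([.5305,.0472,.1485],220)
```

```text
t 8.58 tcp [0.5302 0.0472 0.1458] yaw -137.13 gap 0.0211 F [-1.46  2.27 -0.28] T [0.667 0.3   0.002]
  -> shift [-0.02 -0.02 -0.27] turn [ 0.06 -0.    2.87]
```

>>> {"op": "send_rows", "data": {"series": [0,0,0.1,0,0,0.5,0.1,0,0,0.2,0,0,1,0.1,0,0,0.3,0,0,1.5,0.1,0,0,0.3,0,0,2,0.1,0,0,0.3,0,0,2,0.1]}}

```text
clock: 9.0
tcp_pos: [0.5299, 0.047, 0.1424]
orientation: [-0.001, -0.349, 0.937, 0.0]
wrist_force: [-1.4, 3.0, -2.0]
finger_gap: 0.0212
```

Run:
```python
from h import *
go([.5305,.0472,.1365],220)
```

```text
t 9.0 tcp [0.5299 0.047  0.1424] yaw -139.1 gap 0.0212 F [-1.37  3.01 -1.98] T [0.778 0.589 0.068]
  -> shift [-0.06 -0.02  0.59] turn [ 0.08 -0.06  0.9 ]
```

>>> {"op": "send_rows", "data": {"series": [-0.02,0.05,0.1,0,0,0.5,0.1,-0.02,0.05,0.25,0,0,1,0.1,-0.02,0.05,0.4,0,0,1,0.1,-0.02,0.05,0.5,0,0,1,0.1,-0.02,0.05,0.6,0,0,1,0.1,-0.02,0.05,0.65,0,0,1,0.1,-0.02,0.05,0.65,0,0,1,0.1]}}

```text
clock: 9.58
tcp_pos: [0.5305, 0.0472, 0.1364]
orientation: [-0.0, -0.341, 0.94, -0.0]
wrist_force: [0.3, 1.8, -2.6]
finger_gap: 0.0213
```

Run:
```python
from h import *
go([.5305,.0472,.1355],220)
```

```text
t 9.58 tcp [0.5305 0.0472 0.1364] yaw -140.09 gap 0.0213 F [ 0.33  1.82 -2.56] T [ 0.514  0.258 -0.057]
  -> shift [0.   0.   0.09] turn [-0.01 -0.01 -0.09]
```

>>> {"op": "send_rows", "data": {"series": [0,0.03,0.07,0,0,0,0.1,0,0.03,0.14,0,0,0,0.1,0,0.03,0.14,0,0,0,0.1,0,0.03,0.14,0,0,0,0.1]}}

```text
clock: 9.92
tcp_pos: [0.5307, 0.0474, 0.136]
orientation: [0.001, -0.341, 0.94, -0.001]
wrist_force: [-2.0, 1.4, 6.1]
finger_gap: 0.0213
```

Run:
```python
from h import *
go([.5305,.0472,.1355],220)
```

```text
t 9.92 tcp [0.5307 0.0474 0.136 ] yaw -140.08 gap 0.0213 F [-2.    1.37  6.11] T [ 0.367  0.766 -0.015]
  -> shift [0.02 0.   0.05] turn [-0.08  0.04 -0.08]
```

>>> {"op": "send_rows", "data": {"series": [0,0,-0.05,0,0,2,0.1,0,0,-0.02,0,0,5,0.1,0,0,0,0,0,8,0.1,0,0,0.02,0,0,11,0.1,0,0,0.04,0,0,14,0.1,0,0,0.06,0,0,16,0.1,0,0,0.06,0,0,16,0.1]}}

```text
clock: 10.5
tcp_pos: [0.5312, 0.0472, 0.135]
orientation: [0.001, -0.207, 0.978, -0.001]
wrist_force: [-0.3, -0.3, 2.9]
finger_gap: 0.0215
```

Run:
```python
from h import *
go([.5305,.0472,.1335],204)
```

```text
t 10.5 tcp [0.5312 0.0472 0.135 ] yaw -156.14 gap 0.0215 F [-0.3  -0.33  2.92] T [0.186 0.033 0.015]
  -> shift [0.06 0.03 0.15] turn [-0.09  0.09 -0.14]
```

>>> {"op": "send_rows", "data": {"series": [0,0,0.02,0,0,3,0.1,0,0,0.04,0,0,6,0.1,0,0,0.06,0,0,9,0.1,0,0,0.08,0,0,12,0.1,0,0,0.1,0,0,15,0.1,0,0,0.12,0,0,17,0.1,0,0,0.12,0,0,17,0.1]}}

```text
clock: 11.08
tcp_pos: [0.531, 0.0472, 0.1334]
orientation: [0.001, -0.06, 0.998, -0.0]
wrist_force: [1.0, 0.3, -0.2]
finger_gap: 0.0215
```

Run:
```python
from h import *
go([.5305,.0472,.1335],187)
```

```text
t 11.08 tcp [0.531  0.0472 0.1334] yaw -173.08 gap 0.0215 F [ 1.04  0.32 -0.23] T [ 0.122 -0.239  0.027]
  -> shift [ 0.05  0.   -0.01] turn [-0.05  0.07 -0.08]
```

>>> {"op": "send_rows", "data": {"series": [0,0,0.02,0,0,3,0.1,0,0,0.04,0,0,6,0.1,0,0,0.06,0,0,8,0.1,0,0,0.08,0,0,10,0.1,0,0,0.08,0,0,10,0.1]}}

```text
clock: 11.5
tcp_pos: [0.531, 0.0474, 0.1329]
orientation: [0.001, 0.026, 1.0, -0.0]
wrist_force: [0.3, 0.5, 1.9]
finger_gap: 0.0209
```

Run:
```python
from h import *
go([.5305,.0472,.132],172)
```

```text
t 11.5 tcp [0.531  0.0474 0.1329] yaw 177.0 gap 0.0209 F [0.33 0.5  1.94] T [ 0.175 -0.116  0.322]
  -> shift [ 0.05 -0.02  0.09] turn [-0.02  0.09  5.  ]
```

>>> {"op": "send_rows", "data": {"series": [0,0,-0.04,0,0,-2,0.1,0,0,-0.04,0,0,-2,0.1,0,0,-0.04,0,0,-2,0.1]}}

```text
clock: 11.75
tcp_pos: [0.5308, 0.0474, 0.133]
orientation: [0.001, 0.009, 1.0, -0.0]
wrist_force: [0.8, 0.6, -0.6]
finger_gap: 0.0215
```

Run:
```python
from h import *
go([.5305,.0472,.132],177)
```

```text
t 11.75 tcp [0.5308 0.0474 0.133 ] yaw 178.96 gap 0.0215 F [ 0.77  0.6  -0.59] T [ 0.119 -0.447  0.192]
  -> shift [ 0.03 -0.02  0.1 ] turn [-0.01  0.06  1.96]
```

>>> {"op": "send_rows", "data": {"series": [0,0,-0.02,0,0,-3,0.1,0,0,-0.04,0,0,-3,0.1,0,0,-0.04,0,0,-3,0.1]}}

```text
clock: 12.0
tcp_pos: [0.5301, 0.0474, 0.133]
orientation: [-0.0, -0.016, 1.0, -0.0]
wrist_force: [1.2, 0.9, -1.4]
finger_gap: 0.021
```

Run:
```python
from h import *
go([.5305,.0472,.132],177)
```

```text
t 12.0 tcp [0.5301 0.0474 0.133 ] yaw -178.15 gap 0.021 F [ 1.25  0.87 -1.44] T [ 0.173 -0.251  0.062]
  -> shift [-0.04 -0.03  0.1 ] turn [-0.01 -0.02  4.85]
```

>>> {"op": "send_rows", "data": {"series": [0,0,0,0,0,1,0.1,0,0,0,0,0,2,0.1,0,0,0,0,0,2,0.1]}}

```text
clock: 12.25
tcp_pos: [0.5301, 0.0475, 0.133]
orientation: [-0.0, 0.002, 1.0, -0.0]
wrist_force: [1.1, 0.7, -4.1]
finger_gap: 0.0214
```

Run:
```python
from h import *
go([.5305,.0472,.132],177)
```

```text
t 12.25 tcp [0.5301 0.0475 0.133 ] yaw 179.82 gap 0.0214 F [ 1.07  0.74 -4.09] T [ 0.081 -0.283  0.091]
  -> shift [-0.04 -0.03  0.1 ] turn [-0.01 -0.03  2.82]
```

>>> {"op": "send_rows", "data": {"series": [0,0,0.06,0,0,0,0.1,0,0,0.1,0,0,0,0.1,0,0,0.1,0,0,0,0.1]}}

```text
clock: 12.5
tcp_pos: [0.5303, 0.0475, 0.1327]
orientation: [0.0, 0.001, 1.0, -0.0]
wrist_force: [0.4, -0.3, 2.3]
finger_gap: 0.0217
```

Run:
```python
from h import *
go([.5305,.0472,.132],177)
```

```text
t 12.5 tcp [0.5303 0.0475 0.1327] yaw 179.92 gap 0.0217 F [ 0.38 -0.27  2.28] T [0.029 0.113 0.128]
  -> shift [-0.02 -0.03  0.07] turn [-0.01  0.02  2.92]
```

>>> {"op": "send_rows", "data": {"series": [0,0,0,0,0,1,0.1,0,0,0,0,0,2,0.1,0,0,0,0,0,2,0.1]}}

```text
clock: 12.75
tcp_pos: [0.5304, 0.0474, 0.1327]
orientation: [0.0, 0.019, 1.0, -0.0]
wrist_force: [-0.7, -0.2, 4.2]
finger_gap: 0.0214
```

Run:
```python
from h import *
go([.5305,.0472,.132],177)
```

```text
t 12.75 tcp [0.5304 0.0474 0.1327] yaw 177.86 gap 0.0214 F [-0.72 -0.17  4.17] T [-0.073  0.245  0.155]
  -> shift [-0.01 -0.02  0.07] turn [-0.02  0.03  0.86]
```

>>> {"op": "send_rows", "data": {"series": [0,0,0,0,0,1,0.1,0,0,0,0,0,1.5,0.1,0,0,0,0,0,1.5,0.1]}}

```text
clock: 13.0
tcp_pos: [0.5305, 0.0474, 0.1327]
orientation: [0.0, 0.032, 1.0, -0.0]
wrist_force: [-1.0, 0.3, 5.1]
finger_gap: 0.0213
```

Run:
```python
from h import *
go([.5305,.0472,.132],177)
a=read_camera("wrist"); cv2.imwrite("pics/w5.png",a); c=cam("wrist"); np.savez("c5.npz",*c)
for d in silhouettes("wrist","plug"):
    k,_=cv2.findContours(d["pixels"].astype(np.uint8),0,2); k=max(k,key=cv2.contourArea).reshape(-1,2)
    r=cv2.minAreaRect((px2w("wrist",k,.06,c)[:,:2]*1000).astype(np.float32)); print(round(d["p"],2),np.round(d["box"]),np.round(r[0],1),np.round(r[1],1),round(r[2],1))
    break
p=w2px("w",[[.5305,.0472,.06]],c)[0].astype(int); print(p)
cv2.imwrite("pics/w5c.png",cv2.resize(a[p[1]-80:p[1]+60,p[0]-80:p[0]+80],(800,700)[:2] if False else (640,560),interpolation=2))
```

```text
t 13.0 tcp [0.5305 0.0474 0.1327] yaw 176.39 gap 0.0213 F [-0.97  0.29  5.1 ] T [-0.067  0.277  0.315]
  -> shift [-0.01 -0.02  0.07] turn [-0.02  0.04 -0.61]
0.96 [231. 170.  94.  77.] [529.7  47. ] [51.7 50.3] 9.3
[278 216]
```

View pics/w5c.png

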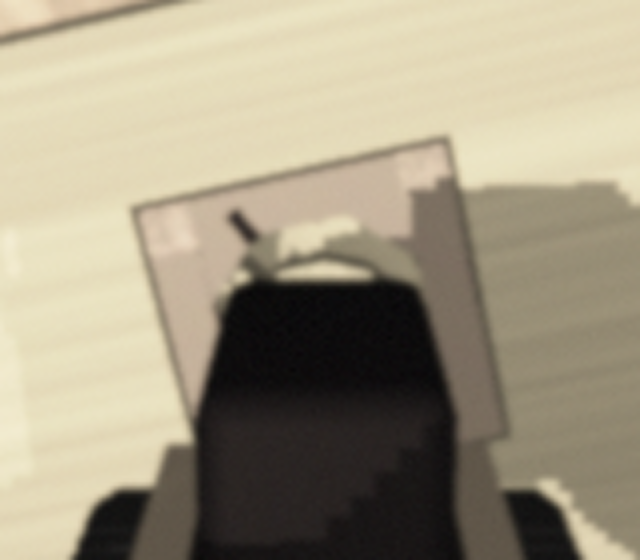

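The wrist crop shows the handle square in the jaws and the collar centred over the plug, whose corners are at (133,208), (447,138) and (507,435). The plug is unmoved. The stop is felt at ~177° and z in the plug is ≈21.7 mm, so I ease off the torque and begin a gentle pull.

>>> {"op": "send_rows", "data": {"series": [0,0,-0.05,0,0,-1,0.1,0,0,-0.1,0,0,-1.5,0.1,0,0,-0.1,0,0,-1.5,0.1,0,0,-0.15,0,0,-1.5,0.1,0,0,-0.2,0,0,-1.5,0.1,0,0,-0.25,0,0,-1.5,0.1,0,0,-0.25,0,0,-1.5,0.1]}}

```text
clock: 13.68
tcp_pos: [0.5298, 0.0475, 0.1336]
orientation: [-0.001, 0.018, 1.0, -0.0]
wrist_force: [2.7, 0.2, -12.4]
finger_gap: 0.0213
```

Run:
```python
from h import *
go([.5305,.0472,.132],178)
```

```text
t 13.68 tcp [0.5298 0.0475 0.1336] yaw 177.91 gap 0.0213 F [  2.67   0.16 -12.43] T [-0.149 -0.839  0.221]
  -> shift [-0.07 -0.03  0.16] turn [-0.   -0.1  -0.09]
```

>>> {"op": "send_rows", "data": {"series": [-0.05,0,-0.1,0,0,0,0.1,-0.05,0,-0.2,0,0,0,0.1,-0.05,0,-0.3,0,0,0,0.1,-0.05,0,-0.4,0,0,0,0.1,-0.05,0,-0.4,0,0,0,0.1]}}

```text
clock: 14.1
tcp_pos: [0.5294, 0.0476, 0.1379]
orientation: [-0.002, 0.018, 1.0, 0.0]
wrist_force: [1.1, -1.2, -19.5]
finger_gap: 0.0214
```

Run:
```python
from h import *
go([.5305,.0472,.132],178)
```

```text
t 14.1 tcp [0.5294 0.0476 0.1379] yaw 177.92 gap 0.0214 F [  1.12  -1.16 -19.46] T [-0.071 -0.287  0.115]
  -> shift [-0.11 -0.04  0.59] turn [ 0.01 -0.18 -0.08]
```

>>> {"op": "send_rows", "data": {"series": [-0.05,0,-0.15,0,0,0,0.1,-0.05,0,-0.3,0,0,0,0.1,-0.05,0,-0.45,0,0,0,0.1,-0.05,0,-0.6,0,0,0,0.1,-0.05,0,-0.75,0,0,0,0.1,-0.05,0,-0.9,0,0,0,0.1,-0.05,0,-1.05,0,0,0,0.1,-0.05,0,-1.2,0,0,0,0.1,-0.05,0,-1.2,0,0,0,0.1]}}

```text
clock: 14.85
tcp_pos: [0.5311, 0.0475, 0.1512]
orientation: [-0.0, 0.018, 1.0, -0.0]
wrist_force: [-2.2, -0.5, -16.1]
finger_gap: 0.0214
```

Run:
```python
from h import *
go([.5305,.0472,.132],178)
b=read_camera("side"); q=w2px("side",[[.53,.047,.07]])[0].astype(int)
cv2.imwrite("pics/s6.png",cv2.resize(b[q[1]-70:q[1]+50,q[0]-70:q[0]+70],(560,480),interpolation=2))
```

```text
t 14.85 tcp [0.5311 0.0475 0.1512] yaw 177.92 gap 0.0214 F [ -2.17  -0.51 -16.08] T [0.046 0.663 0.129]
  -> shift [ 0.06 -0.03  1.92] turn [-0.   -0.   -0.08]
```

View pics/s6.png

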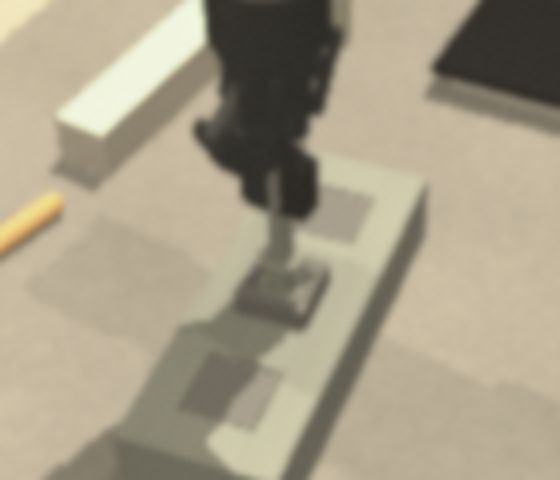

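The side crop shows the plug risen well out of the middle socket (crop (282,290)), upright, with the caps in place. The pull continues.

>>> {"op": "send_rows", "data": {"series": [0.03,0,-0.2,0,0,0,0.1,0.03,0,-0.4,0,0,0,0.1,0.03,0,-0.6,0,0,0,0.1,0.03,0,-0.8,0,0,0,0.1,0.03,0,-1.0,0,0,0,0.1,0.03,0,-1.3,0,0,0,0.1,0.03,0,-1.6,0,0,0,0.1,0.03,0,-1.9,0,0,0,0.1,0.03,0,-2.2,0,0,0,0.1,0.03,0,-2.2,0,0,0,0.1]}}

```text
clock: 15.73
tcp_pos: [0.5322, 0.0475, 0.1749]
orientation: [0.002, 0.018, 1.0, -0.0]
wrist_force: [-2.7, 1.3, -2.0]
finger_gap: 0.0215
```

>>> {"op": "send_rows", "data": {"series": [0,0,-0.3,0,0,0,0.1,0,0,-0.6,0,0,0,0.1,0,0,-1.0,0,0,0,0.1,0,0,-1.5,0,0,0,0.1,0,0,-2.2,0,0,0,0.1,0,0,-3,0,0,0,0.1,0,0,-4,0,0,0,0.1,0,0,-5,0,0,0,0.1,0,0,-5.5,0,0,0,0.1,0,0,-5.5,0,0,0,0.1]}}

```text
clock: 16.57
tcp_pos: [0.5321, 0.0474, 0.2299]
orientation: [0.002, 0.018, 1.0, -0.0]
wrist_force: [0.4, -0.4, -3.6]
finger_gap: 0.0212
```

Run:
```python
from h import *
go([.5042,-.3506,.21],178)
c=cam("top"); read_camera("top")
for d in silhouettes("top","tray"):
    k,_=cv2.findContours(d["pixels"].astype(np.uint8),0,2); k=max(k,key=cv2.contourArea).reshape(-1,2)
    r=cv2.minAreaRect((px2w("t",k,.03,c)[:,:2]*1000).astype(np.float32)); print(round(d["p"],2),np.round(r[0],1),np.round(r[1],1),round(r[2],1))
```

```text
t 16.57 tcp [0.5321 0.0474 0.2299] yaw 177.92 gap 0.0212 F [ 0.41 -0.41 -3.58] T [ 0.043 -0.062 -0.005]
  -> shift [  1.35 -39.88   1.99] turn [-0.01  0.2  -0.08]
0.83 [ 502.8 -348.6] [148.4 151.3] 4.2
0.75 [ 219.6 -423.5] [201.4 203.4] 11.4
```

>>> {"op": "send_rows", "data": {"series": [0.1,-1,0,0,0,0,0.1,0.2,-3.5,0,0,0,0,0.1,0.3,-7,0,0,0,0,0.1,0.4,-11,0,0,0,0,0.1,0.5,-15,0,0,0,0,0.1,0.6,-19,0,0,0,0,0.1,0.7,-23,0,0,0,0,0.1,0.8,-27,0,0,0,0,0.1,0.9,-31,0,0,0,0,0.1,1,-34.5,0,0,0,0,0.1]}}

```text
clock: 17.5
tcp_pos: [0.5071, -0.2999, 0.227]
orientation: [-0.001, 0.019, 1.0, -0.0]
wrist_force: [1.4, 0.5, -4.7]
finger_gap: 0.0212
```

>>> {"op": "send_rows", "data": {"series": [0.05,-2.5,0,0,0,0,0.1,0.1,-4,0.5,0,0,0,0.1,0.1,-4.8,1.5,0,0,0,0.1,0.1,-5.1,2.5,0,0,0,0.1,0.1,-5.1,3.5,0,0,0,0.1,0.1,-5.1,4.5,0,0,0,0.1,0.1,-5.1,5.2,0,0,0,0.1,0.1,-5.1,5.5,0,0,0,0.1,0.1,-5.1,5.5,0,0,0,0.1]}}

```text
clock: 18.25
tcp_pos: [0.5054, -0.3463, 0.1719]
orientation: [-0.001, 0.017, 1.0, 0.001]
wrist_force: [1.3, 0.5, -2.0]
finger_gap: 0.0215
```

Run:
```python
from h import *
go([.507,-.348,.147],178)
c=cam("wrist"); a=read_camera("wrist"); cv2.imwrite("pics/w7.png",a)
for l,z in(("tray",.03),("plug",.09)):
  for d in silhouettes("wrist",l)[:2]:
    k,_=cv2.findContours(d["pixels"].astype(np.uint8),0,2); k=max(k,key=cv2.contourArea).reshape(-1,2)
    r=cv2.minAreaRect((px2w("wrist",k,z,c)[:,:2]*1000).astype(np.float32)); print(l,round(d["p"],2),np.round(d["box"]),np.round(r[0],1),np.round(r[1],1),round(r[2],1))
b=read_camera("side")
q=w2px("side",[[.507,-.348,.08]])[0].astype(int); print(q); y0,x0=max(q[1]-80,0),max(q[0]-80,0)
cv2.imwrite("pics/ws7.png",np.hstack([cv2.resize(a,(440,400)),cv2.resize(b[y0:y0+140,x0:x0+120],(343,400),interpolation=2)]))
```

```text
t 18.25 tcp [ 0.5054 -0.3463  0.1719] yaw 178.01 gap 0.0215 F [ 1.26  0.49 -1.97] T [ 0.01  -0.048 -0.023]
  -> shift [-0.17 -0.16  2.49] turn [ 0.07 -0.08  0.01]
tray 0.74 [173.  98. 191. 187.] [ 508.5 -349.8] [150.6 151.1] 3.4
plug 0.81 [241.  76. 106. 103.] [ 449.1 -334.1] [47.  47.3] 47.3
[334 159]
```

View pics/ws7.png

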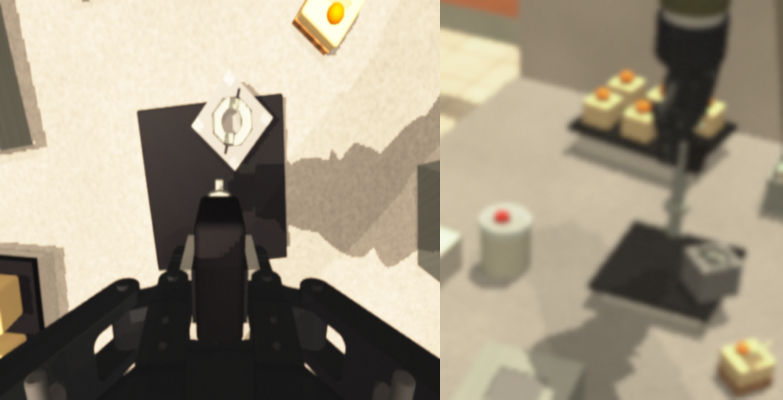

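The picture shows that the plug has come off the puller and now stands upright on the small tray (wrist crop (232,122)). It turned about 50° clockwise, so it unscrewed in transit. Nothing else is disturbed. I'll measure where it stands, re-thread the puller and check the placing.

Run:
```python
from h import *
c=cam("wrist"); a=read_camera("wrist"); np.savez("c8.npz",*c); cv2.imwrite("pics/w8.png",a); s=get_state()
print(s["clock"],s["tcp_pos"])
for l,z in(("tray",.03),("plug",.074)):
    d=silhouettes("wrist",l)[0]
    k,_=cv2.findContours(d["pixels"].astype(np.uint8),0,2); k=max(k,key=cv2.contourArea).reshape(-1,2)
    r=cv2.minAreaRect((px2w("wrist",k,z,c)[:,:2]*1000).astype(np.float32)); print(l,round(d["p"],2),np.round(d["box"]),np.round(r[0],1),np.round(r[1],1),round(r[2],1))
# rectified view on plane z=.074 centred there, image up=+x, left=+y
x0,y0=np.array(r[0])/1000
def rect(z):
    N=280; sc=.00025; ii,jj=np.mgrid[:N,:N]
    P=np.c_[x0-(ii.ravel()-N/2)*sc,y0-(jj.ravel()-N/2)*sc,np.full(N*N,z)]
    uv=w2px("w",P,c).astype(np.float32).reshape(N,N,2)
    o=cv2.resize(cv2.remap(a,uv[...,0],uv[...,1],2),(400,400)); cv2.circle(o,(200,200),3,(0,0,255),1); return o
cv2.imwrite("pics/rect8.png",np.hstack([rect(.074),rect(.068)]))
b=read_camera("top");
```

```text
18.5 [ 0.50601304 -0.3479642   0.17368343]
tray 0.97 [176.  99. 192. 184.] [ 508.2 -349.9] [149.8 151.3] 3.3
plug 0.89 [250.  71.  97. 106.] [ 449.5 -333.2] [50.6 50.7] 48.1
```

View pics/rect8.png

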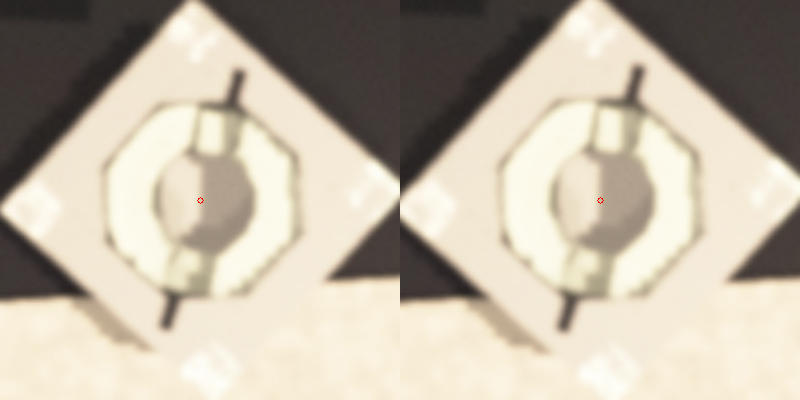

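I've now viewed 12 pictures. The rectified view shows the plug upright at (0.4495, -0.3332), with marks at ≈-15° and slots at ≈-10°. It is ~58 mm off the tray centre, so it must also be moved inward. I raise the puller and go over it.

>>> {"op": "send_rows", "data": {"series": [0,0,-1,0,0,0,0.1,0,0,-2,0,0,0,0.1,1.5,0.3,-2,0,0,2,0.1,3.5,0.8,-2,0,0,4,0.1,5,1.1,-2,0,0,6,0.1,5.7,1.3,-2,0,0,8,0.1,5.7,1.3,-2,0,0,8,0.1,5.7,1.3,-2,0,0,8,0.1]}}

```text
clock: 19.32
tcp_pos: [0.4495, -0.3333, 0.1943]
orientation: [0.001, 0.088, 0.996, -0.001]
wrist_force: [0.4, 0.1, -2.4]
finger_gap: 0.0212
```

Run:
```python
from h import *
go([.4495,-.3332,.166],170)
c=cam("wrist"); a=read_camera("wrist"); cv2.imwrite("pics/w9.png",a); go([.4495,-.3332,.166],170)
for d in silhouettes("wrist","plug")[:2]:
    k,_=cv2.findContours(d["pixels"].astype(np.uint8),0,2); k=max(k,key=cv2.contourArea).reshape(-1,2)
    r=cv2.minAreaRect((px2w("wrist",k,.074,c)[:,:2]*1000).astype(np.float32)); print(round(d["p"],2),np.round(d["box"]),np.round(r[0],1),np.round(r[1],1),round(r[2],1))
```

```text
t 19.32 tcp [ 0.4495 -0.3333  0.1943] yaw 169.95 gap 0.0212 F [ 0.4   0.14 -2.45] T [-0.032 -0.035 -0.049]
  -> shift [0.01 0.02 2.83] turn [-0.07  0.12 -0.05]
t 19.37 tcp [ 0.4498 -0.3334  0.194 ] yaw 169.96 gap 0.0214 F [-0.31 -0.17 -2.71] T [-0.015 -0.012 -0.012]
  -> shift [0.04 0.02 2.8 ] turn [-0.07  0.11 -0.04]
0.58 [237. 151.  86.  69.] [ 447.5 -332.2] [51.7 55. ] 48.0
```

>>> {"op": "send_rows", "data": {"series": [0,0,1,0,0,0,0.1,0,0,2,0,0,0,0.1,0,0,2.7,0,0,0,0.1,0,0,3,0,0,0,0.1,0,0,3.1,0,0,0,0.1,0,0,3.2,0,0,0,0.1,0,0,3.3,0,0,0,0.1,0,0,3.3,0,0,0,0.1]}}

```text
clock: 20.08
tcp_pos: [0.4491, -0.3328, 0.1598]
orientation: [0.0, 0.088, 0.996, -0.0]
wrist_force: [-0.1, 0.3, -2.5]
finger_gap: 0.0213
```

```bash
python3 -c "
from h import *
go([.4495,-.3332,.15],170)"
```

```text
t 20.08 tcp [ 0.4491 -0.3328  0.1598] yaw 169.93 gap 0.0213 F [-0.09  0.35 -2.49] T [ 0.013 -0.053 -0.011]
  -> shift [-0.04 -0.04  0.98] turn [-0.    0.   -0.07]
```

>>> {"op": "send_rows", "data": {"series": [0,0,0.2,0,0,0,0.1,0,0,0.4,0,0,0,0.1,0,0,0.6,0,0,0,0.1,0,0,0.75,0,0,0,0.1,0,0,0.9,0,0,0,0.1,0,0,0.9,0,0,0,0.1]}}

```text
clock: 20.58
tcp_pos: [0.4488, -0.3325, 0.1504]
orientation: [-0.0, 0.088, 0.996, 0.0]
wrist_force: [0.1, -0.4, -3.5]
finger_gap: 0.0213
```

```bash
python3 -c "
from h import *
go([.4495,-.3332,.15],170)"
```

```text
t 20.58 tcp [ 0.4488 -0.3325  0.1504] yaw 169.92 gap 0.0213 F [ 0.1  -0.36 -3.53] T [-0.005  0.03   0.043]
  -> shift [-0.08 -0.06  0.04] turn [ 0.03 -0.04 -0.08]
```

Dropped fully through the slots at 170°. Lower to a very light contact, then turn clockwise.

>>> {"op": "send_rows", "data": {"series": [0,0,0.05,0,0,0,0.1,0,0,0.1,0,0,0,0.1,0,0,0.1,0,0,0,0.1]}}

```text
clock: 20.83
tcp_pos: [0.4491, -0.3328, 0.1499]
orientation: [0.0, 0.088, 0.996, -0.0]
wrist_force: [-0.3, -0.1, -1.9]
finger_gap: 0.0212
```

>>> {"op": "send_rows", "data": {"series": [0,0,-0.03,0,0,3,0.1,0,0,0,0,0,6,0.1,0,0,0.02,0,0,9,0.1,0,0,0.05,0,0,12,0.1,0,0,0.07,0,0,15,0.1,0,0,0.1,0,0,18,0.1,0,0,0.12,0,0,21,0.1,0,0,0.14,0,0,24,0.1,0,0,0.14,0,0,24,0.1]}}

```text
clock: 21.58
tcp_pos: [0.4491, -0.3328, 0.1484]
orientation: [0.0, 0.294, 0.956, -0.0]
wrist_force: [-0.0, -0.1, -2.1]
finger_gap: 0.0212
```

```bash
cat >> h.py <<'E'
def plug_look(z,name=None):
    c=cam("wrist"); a=read_camera("wrist")
    if name: cv2.imwrite(name,a)
    for d in silhouettes("wrist","plug")[:2]:
        k,_=cv2.findContours(d["pixels"].astype(np.uint8),0,2); k=max(k,key=cv2.contourArea).reshape(-1,2)
        r=cv2.minAreaRect((px2w("wrist",k,z,c)[:,:2]*1000).astype(np.float32)); print("plug",round(d["p"],2),np.round(d["box"]),np.round(r[0],1),np.round(r[1],1),round(r[2],1))
E
python3 -c "
from h import *
go([.4495,-.3332,.148],146); plug_look(.074)"
```

```text
t 21.58 tcp [ 0.4491 -0.3328  0.1484] yaw 145.85 gap 0.0212 F [-0.04 -0.1  -2.11] T [-0.018  0.094 -0.035]
  -> shift [-0.06 -0.01  0.04] turn [-0.    0.01 -0.15]
plug 0.71 [236. 163.  82.  85.] [ 446.7 -330.7] [50.6 56.1] 47.6
```

>>> {"op": "send_rows", "data": {"series": [0,0,0.02,0,0,3,0.1,0,0,0.04,0,0,6,0.1,0,0,0.07,0,0,9,0.1,0,0,0.1,0,0,12,0.1,0,0,0.12,0,0,15,0.1,0,0,0.14,0,0,18,0.1,0,0,0.16,0,0,20,0.1,0,0,0.16,0,0,20,0.1]}}

```text
clock: 22.35
tcp_pos: [0.4491, -0.3329, 0.1471]
orientation: [0.0, 0.454, 0.891, -0.0]
wrist_force: [-0.5, 0.1, -0.6]
finger_gap: 0.0212
```

```bash
python3 -c "
from h import *
go([.4495,-.3332,.148],126); plug_look(.074)"
```

```text
t 22.35 tcp [ 0.4491 -0.3329  0.1471] yaw 125.94 gap 0.0212 F [-0.52  0.06 -0.58] T [ 0.     0.142 -0.044]
  -> shift [-0.05  0.02 -0.09] turn [-0.01  0.03 -0.06]
plug 0.76 [235. 166.  86.  82.] [ 446.9 -329.8] [50.6 55.1] 43.5
```

>>> {"op": "send_rows", "data": {"series": [0,0,0.05,0,0,2,0.1,0,0,0.1,0,0,4,0.1,0,0,0.12,0,0,6,0.1,0,0,0.14,0,0,8,0.1,0,0,0.16,0,0,10,0.1,0,0,0.16,0,0,10,0.1]}}

```text
clock: 22.95
tcp_pos: [0.4497, -0.3332, 0.1466]
orientation: [0.001, 0.53, 0.848, -0.0]
wrist_force: [-0.3, -0.2, 5.6]
finger_gap: 0.0216
```

```bash
python3 -c "
from h import *
go([.4495,-.3332,.148],116); plug_look(.074)"
```

```text
t 22.95 tcp [ 0.4497 -0.3332  0.1466] yaw 115.94 gap 0.0216 F [-0.27 -0.17  5.58] T [0.239 0.208 0.077]
  -> shift [ 0.01 -0.02 -0.14] turn [ 0.05  0.13 -0.06]
plug 0.83 [235. 166.  89.  83.] [ 448.8 -329.8] [50.7 55.3] 35.1
```

The thread is at its stop again: the plug now turns along with the puller, with only light moments. I slide the plug gently inward toward the tray centre, unloading the downward push first.

>>> {"op": "send_rows", "data": {"series": [0,0,-0.1,0,0,0,0.1,-0.2,0.2,-0.1,0,0,0,0.1,-0.6,0.65,-0.1,0,0,0,0.1,-1.05,1.15,-0.1,0,0,0,0.1,-1.5,1.65,-0.1,0,0,0,0.1,-1.95,2.15,-0.1,0,0,0,0.1,-2.3,2.55,-0.1,0,0,0,0.1,-2.5,2.75,-0.1,0,0,0,0.1,-2.5,2.75,-0.1,0,0,0,0.1]}}

```text
clock: 23.8
tcp_pos: [0.4827, -0.3425, 0.1464]
orientation: [-0.002, 0.53, 0.848, -0.001]
wrist_force: [-7.2, 1.9, 7.8]
finger_gap: 0.0213
```

```bash
python3 -c "
from h import *
go([.504,-.349,.147],116); plug_look(.074)"
```

```text
t 23.8 tcp [ 0.4827 -0.3425  0.1464] yaw 115.94 gap 0.0213 F [-7.21  1.92  7.81] T [ 0.695  2.163 -0.042]
  -> shift [-1.51  1.63 -0.07] turn [-0.23 -0.19 -0.06]
plug 0.68 [236. 163.  83.  82.] [ 480.1 -338. ] [51.1 55. ] 32.7
```

>>> {"op": "send_rows", "data": {"series": [0,0,-0.1,0,0,0,0.1,0,0,-0.15,0,0,0,0.1,-0.3,0.32,-0.15,0,0,0,0.1,-0.6,0.65,-0.15,0,0,0,0.1,-0.9,1,-0.15,0,0,0,0.1,-1.2,1.3,-0.15,0,0,0,0.1,-1.5,1.6,-0.15,0,0,0,0.1,-1.4,1.5,-0.15,0,0,0,0.1,-1.35,1.45,-0.15,0,0,0,0.1]}}

```text
clock: 24.65
tcp_pos: [0.5047, -0.3494, 0.1478]
orientation: [0.001, 0.53, 0.848, 0.0]
wrist_force: [1.5, -0.8, -1.5]
finger_gap: 0.0214
```

```bash
python3 -c "
from h import *
go([.504,-.349,.147],116); plug_look(.074)"
```

```text
t 24.65 tcp [ 0.5047 -0.3494  0.1478] yaw 115.95 gap 0.0214 F [ 1.52 -0.84 -1.54] T [-0.07  -0.344  0.1  ]
  -> shift [ 0.06 -0.05  0.08] turn [ 0.07  0.07 -0.05]
plug 0.86 [240. 166.  78.  81.] [ 503.6 -342.9] [49.9 52.7] 27.0
```

>>> {"op": "send_rows", "data": {"series": [0,0,0.05,0,0,3,0.1,0,0,0.1,0,0,6,0.1,0,0,0.13,0,0,9,0.1,0,0,0.16,0,0,12,0.1,0,0,0.16,0,0,14,0.1,0,0,0.16,0,0,14,0.1]}}

```text
clock: 25.25
tcp_pos: [0.504, -0.3494, 0.1471]
orientation: [0.001, 0.63, 0.776, -0.0]
wrist_force: [1.1, 0.6, 0.5]
finger_gap: 0.0215
```

```bash
python3 -c "
from h import *
go([.504,-.349,.147],102); plug_look(.074)"
```

```text
t 25.25 tcp [ 0.504  -0.3494  0.1471] yaw 101.87 gap 0.0215 F [1.08 0.62 0.53] T [ 0.042 -0.107  0.066]
  -> shift [0.04 0.01 0.01] turn [ 0.07  0.09 -0.13]
plug 0.69 [236. 165.  85.  85.] [ 503.8 -344.6] [50.4 56.2] 19.8
```

>>> {"op": "send_rows", "data": {"series": [0,0,0,0,0,0,0.35,0,0,0,0,0,0,0.6,0,0,0,0,0,0,0.8,0,0,0,0,0,0,0.8,0,0,0,0,0,0,0.8]}}

```text
clock: 25.77
tcp_pos: [0.5036, -0.349, 0.146]
orientation: [-0.0, 0.63, 0.777, -0.0]
wrist_force: [-0.3, 0.4, -0.0]
finger_gap: 0.0682
```

>>> {"op": "send_rows", "data": {"series": [0,0,-0.5,0,0,0,0.8,0,0,-1.5,0,0,0,0.8,0,0,-3,0,0,0,0.8,0,0,-6,0,0,0,0.8,0,0,-9,0,0,0,0.8,0,0,-11,0,0,0,0.8,0,0,-12,0,0,0,0.8,0,0,-12,0,0,0,0.8]}}

```text
clock: 26.43
tcp_pos: [0.5048, -0.35, 0.2697]
orientation: [0.003, 0.63, 0.777, -0.0]
wrist_force: [0.1, -0.4, -0.5]
finger_gap: 0.0684
```

Run:
```python
from fit import *
go([.504,-.349,.147],102); plug_look(.074,"pics/w10.png")
c=cam("wrist"); a=cv2.imread("pics/w10.png"); t=c
m=(a.max(2)<60); p0=w2px("w",[[.504,-.349,.184]],c)[0]; print(p0)
for n in("wrist","top","side"):
    b=read_camera(n); cc=cam(n)
    for l in("puller","tray","plug"):
        for d in silhouettes(n,l)[:2]:
            v,u=np.nonzero(d["pixels"]); 
            if len(u): print(n,l,round(d["p"],2),np.round(d["box"]),round(u.mean(),1),round(v.mean(),1))
    print(n,"pred axis z .074/.142/.184",w2px(n,[[.504,-.347,z] for z in(.074,.142,.184)],cc).round(1).tolist())
    cv2.imwrite(f"pics/end_{n}.png",b)
```

```text
t 26.43 tcp [ 0.5048 -0.35    0.2697] yaw 101.93 gap 0.0684 F [ 0.13 -0.36 -0.45] T [ 0.003 -0.02  -0.001]
  -> shift [ 0.17 -0.1  12.27] turn [ 0.2   0.28 -0.07]
plug 0.88 [251. 147.  55.  61.] [ 504.4 -345.6] [50.4 54.9] 19.2
[277.65418139 214.27657666]
wrist puller 0.83 [266. 170.  32.  75.] 283.0 206.7
wrist tray 0.92 [209.  99. 153. 151.] 282.6 167.7
wrist tray 0.89 [  2.  95. 122. 176.] 55.5 185.6
wrist plug 0.71 [251. 146.  56.  63.] 276.0 172.1
wrist pred axis z .074/.142/.184 [[278.9, 182.2], [278.9, 198.2], [278.8, 212.7]]
top puller 0.71 [405. 194.  29.  16.] 420.2 202.5
top puller 0.62 [125. 165.  20.  21.] 135.6 176.0
top tray 0.58 [378. 181.  54.  55.] 405.3 207.1
top tray 0.31 [303. 104.  75.  24.] 339.9 115.9
top plug 0.65 [396. 197.  27.  24.] 407.1 208.1
top pred axis z .074/.142/.184 [[410.7, 205.3], [418.6, 202.6], [424.1, 200.7]]
side puller 0.98 [149. 306.  28.  49.] 163.1 329.8
side puller 0.77 [331. 130.  11.  33.] 336.7 145.8
side tray 0.69 [131. 209.  83.  57.] 168.2 243.9
side tray 0.65 [328. 160.  16.  16.] 335.3 168.1
side plug 0.6 [326. 157.  18.  21.] 335.1 167.7
side pred axis z .074/.142/.184 [[335.2, 161.1], [336.9, 143.7], [338.0, 132.4]]
```

```bash
python3 -c "
from workcell import *
print(hand_in()); print(get_state()['clock'])"
```

```text
the job is handed in; nothing more can be done
None
the job is handed in; nothing more can be done
```

I handed the job in with the plug upright on the small black tray and the puller threaded in it. But the plug fell onto the tray on the way, so the run may not pass.

**What went to plan**
- I took the puller from its stand, felt the slots and screwed it clockwise until the turning moment rose. It read about 0.32 Nm twice, above the 0.2 Nm guide but under 0.4.
- I eased off and drew the plug straight up out of the middle socket. The highest pull I read was about 19 N. It hung clear on the puller, judging by weight and height.

**What failed**
- **The drop:** while I carried the plug to the tray it unscrewed itself and fell, landing upright about 58 mm from the tray's centre. The thread was probably a few degrees short of home. The landing was not gentle and I have no reading of it, so I can't say whether it passed the 40 N limit.
- **The repair:** I put the puller back through the slots with the plug standing on the tray. I turned it until the plug turned with it, about 40° against the nominal 49°. Then I slid the plug inward with up to about 10 N of push, tightened it again and let go. I did not lift it a second time.

**Last checks**
- **Plug position:** measured at about (0.504, -0.346) m, against the tray's centre at (0.508, -0.350) m.
- **Puller in the plug:** its origin was about 22 mm above the plug's underside just before I let go. After that, the detections in all three cameras match it standing nearly upright.
- **Hand:** open, 12 cm higher and touching nothing.
- **Other objects:** I saw no change to the caps or bystanders in the pictures I viewed, but I did not measure them at the end.

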